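# Spin the scanner turntable and brake it on its parking mark

## Robot

A 6-joint arm with a two-finger parallel gripper is mounted at the origin on the work surface. World frame = base frame: x ahead of the robot, y to its left, z up, the work surface at z = 0. Lengths are in m, angles in rad, forces in N, time in s.
With the tool pointing down it reaches from about 0.375 to 0.9 m from the base axis. Payload 3.1 kg.
Tool frame: the origin (TCP) lies at the very end of the fingers, on their centre line; the grasp point (between the pads) lies 19 mm behind it; z points along the fingers, y is the direction in which the jaws open and shut (so a half turn about z gives the same grasp; the last joint's range is limited). The gripper opens to 85 mm and grips with 20 to 120 N. Pads are 22 mm wide; open, the fingers measure 114 mm over their backs; the gripper's body (76 mm by 85 mm) begins 54 mm behind the grasp point. The pads swing forward as they close: fully open they stand 13 mm farther back than shut.
Start: joints at [-1.325, 0.527, 1.433, -0, 1.181, -0.178], TCP at [0.258, -0.569, 0.231] pointing down, gripper open.
Joint ranges: [-3.08, 3.08], [-0.75, 2.2], [0.22, 2.44], [-1.43, 4.57], [0, 2.65], [-2.85, 2.85]. Speed limits (rad/s): [2.79, 2.79, 3.14, 3.14, 3.14, 3.14].

## Interface

Orientations are given as a unit quaternion [x, y, z, w].
In Python, from station import manip gives the robot as it stands.
- The arm moves only by the tool send_rows, never from a script. Its argument "motion" is a list of rows, each an object with "gripper": the finger opening in mm, from 0 to 85.4; "travel": the shift along the tool's x, y, z in mm, a list of three; "rotation": the turn, a rotation vector about the tool's x, y, z in degrees, a list of three. In form: [{"gripper": gripper, "travel": [x, y, z], "rotation": [ax, ay, az]}, ...]. A call has 1 to 12 rows; each row shifts and turns the commanded pose from where the row before left it, along the tool's axes as they then stand; what a row does not reach is not made up. A row lasts 1/12 s, in which the tool goes at most 41.7 mm and 7.16 degrees, less where a joint would pass 70% of its speed; a pose out of reach is approached as far as the arm can. A call is refused whole if a number of a shift passes 41.7 or a number of a turn 7.16, either way. A call with a gripper value outside its range is refused whole. The fingers move at their own pace and stop on an object; "newtons" is the grip in N (left out, the last holds). Time passes only in rows, so rows that do not move let the fingers close. It gives the time, the measured TCP pose, the force and the opening at its end, in the units of the state.
- manip.sense(): the state, without advancing time (a new reading comes with each control period).
- manip.snapshot(name): name is "scene" or "top" or "wrist"; returns the picture (420x560x3 uint8, red, green, blue); there is no depth.
- manip.calibration(name): a dict with "fx", "fy", "cx", "cy" (pixels), "cam_to_world" (4x4, takes a point from camera to world coordinates). Camera axes: x right, y down, z forward; pixel columns grow to the right and rows downward; lengths in m; the calibration is good to about 2 mm. A picture is of the moment at which its call begins: read the wrist's pose just before it. calibration takes no time and is no camera call; for the wrist camera it gives the pose at the moment of the call.
- manip.sign_off(): hands the job in, once; it reports no verdict.
The state is a dict: "t": time; "q": joint angles; "qd": joint speeds; "tau": joint torques, N m; "tcp_pos": TCP position; "tool_rot": TCP orientation; "force": force on the tool from outside, world axes, zero at the start; "ft_torque": the same for the moment, N m; "finger_gap": opening from 0.0 (shut) to 1.0 (fully open).
Only numpy, scipy, OpenCV 4.12 (cv2) and the standard library are available. Lean on these libraries where they do the work, as an engineer would, in place of code of your own. Each camera call takes 0.05 s, during which the arm holds its last target. There are 200 camera calls.

## Task

Check that the scanning turntable runs free: flick its red peg with a fingertip so the black disc keeps spinning briskly by itself, and leave it untouched for at least three seconds. Then brake the disc by pressing a fingertip gently on it, so that it stands still with the red peg right beside the yellow parking post, within the post's width, and take the finger away. Do not pinch or lift the disc or its peg, and leave everything else on the bench where it is.

Things in the scene. Friction and masses are not known exactly. Their poses are not given: they have to be found in the camera images.
- stand: Grey fixed base, 170 mm square, 34 mm high. Origin: centre of its underside, on the vertical spin axis. Its +x axis points to the yellow parking post, an upright plate 34 mm wide (along y), 26 mm thick, 83 mm high, centred 143 mm from the axis, just outside the disc's edge. The stand's place varies by 6 by 24 cm, its yaw by 0.8 rad either way.
- platter: Carrier of the disc; does not turn. Origin: on the spin axis at the disc's flat top face, 75 mm (give or take 1) above the bench. The disc is black, 240 mm in diameter, 15 mm thick, with a low hub cap (36 mm diameter, 6 mm high), flat red marks in line with the peg, and the red peg. Disc and carrier (about 0.6 kg) sit on a soft rubber mount: pressed down, they sink 1 mm per 2 N, at most 6 mm; pulled up, they lift.
- spin (a joint): Angle of the disc on its bearing (rad, no stops, may turn either way, counts on over turns): 0 and multiples of 2 pi put the peg at the yellow post; positive is counter-clockwise from above. Spinning free it loses about 6 % of its speed plus 0.08 rad/s each second. A few newtons of fingertip on its top stop it almost at once. Briskly means above 0.6 rad/s.
- peg (a point): Foot of the red peg's centre line, on the disc's top face, 95 mm from the spin axis; turns with the disc. The peg is upright, 16 mm in diameter, 30 mm high (its top 105 mm above the bench).
- park (a point): Fixed point on the stand, at the disc's top height, 95 mm from the spin axis on the line to the yellow post: where the foot of the red peg must come to rest.
- spool: Bystander: small spool of orange filament with white flanges, 100 mm diameter, 45 mm high, near the stand. Origin: centre of its underside.
- bearing: Bystander: steel ball bearing lying flat, 40 mm diameter, 13 mm high, near the stand. Origin: centre of its underside.
- screwdriver: Bystander: screwdriver lying on the bench.
- wrench: Bystander: wrench lying on the bench.
- mug: Bystander: blue mug, 80 mm diameter, 92 mm high. Origin: centre of its underside.
- glue: Bystander: white glue bottle with orange cap, 48 mm diameter, 130 mm high. Origin: centre of its underside.
- tray: Bystander: red open tray, 200 by 140 mm, 40 mm high. Origin: centre of its underside.

How it is judged:
By the outcome, as a careful person would: the job done as asked, in the order asked, and still so for the second after the job is handed in, with the robot touching nothing.
It also fails if it takes over 67 s, if anything falls off the work surface, if the arm or the gripper's body presses on something with over 40 N, if the wrist force passes 120 N, or if a joint passes its speed limit or range.

## Working session

There is one attempt and no reset: what is moved stays moved. The work goes in short steps, Python scripts to look and compute and a tool call to move; the robot and the scene stay as the last step left them, time stands still between calls to the robot, and variables do not carry over. Pictures are saved under pics/ and viewed, about 8 in all and at most 12, crops included, and the job is handed in when it is done.

Besides the shell and the picture viewer there is one more tool, called by a JSON object that holds its "api" and its "payload", one argument or row to a line. send_rows: Moves the arm, as the interface text tells. Its arguments: {"type":"object","properties":{"motion":{"type":"array","items":{"type":"object","properties":{"gripper":{"type":"number"},"travel":{"type":"array","items":{"type":"number"}},"rotation":{"type":"array","items":{"type":"number"}}}}},"newtons":{"type":"number"}},"required":["motion"]}

```bash
mkdir -p pics; ls
python3 - <<'E'
from station import manip
import cv2
s=manip.sense(); print({k:s[k] for k in('t','tcp_pos','tool_rot','force','finger_gap')})
for n in('top','scene'):
    im=manip.snapshot(n); cv2.imwrite(f'pics/{n}0.png',im[:,:,::-1]); c=manip.calibration(n); print(n,c)
E
```

```text
pics
{'t': 0.0, 'tcp_pos': array([ 0.25742472, -0.56870918,  0.23031697]), 'tool_rot': array([ 9.77525816e-01,  2.10812758e-01, -3.86994117e-05, -1.12205035e-03]), 'force': array([-0.17010827, -0.438511  ,  0.61168376]), 'finger_gap': 1.000513573552263}
top {'fx': 464.52407401863564, 'fy': 464.52407401863564, 'cx': 281.432840858833, 'cy': 212.84316552260736, 'cam_to_world': array([[-0.00798564, -0.99759549,  0.06884385,  0.45004556],
       [-0.99994545,  0.00750295, -0.00726705, -0.01820385],
       [ 0.00673305, -0.06889813, -0.99760098,  1.8026045 ],
       [ 0.        ,  0.        ,  0.        ,  1.        ]])}
scene {'fx': 491.5662594928664, 'fy': 491.5662594928664, 'cx': 283.8844437691053, 'cy': 208.31030754311132, 'cam_to_world': array([[ 0.74750836,  0.52876409, -0.4020445 ,  1.20077834],
       [ 0.66405918, -0.60946264,  0.43310586, -0.72823872],
       [-0.01602028, -0.5907316 , -0.80670907,  1.36508395],
       [ 0.        ,  0.        ,  0.        ,  1.        ]])}
```

View pics/top0.png

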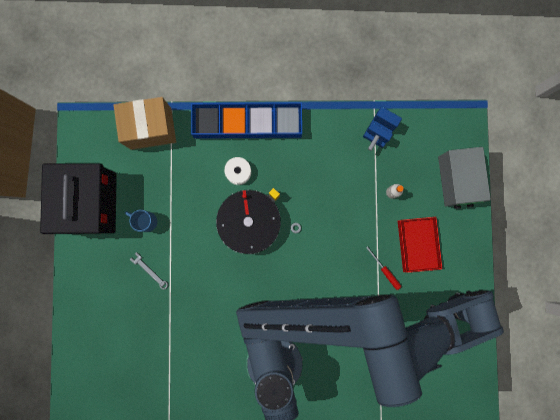

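View pics/scene0.png

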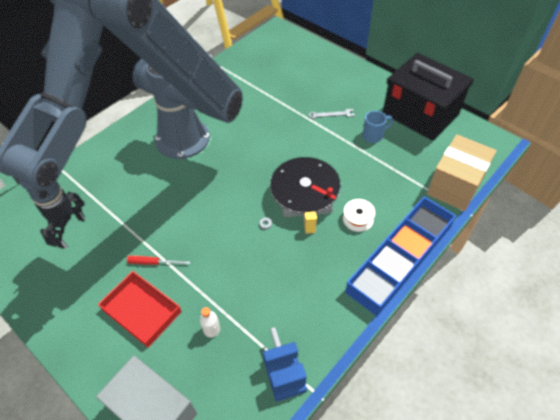

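Top view: disc about (248,222), hub (248,222), peg about (245,195), yellow post (274,194), spool (238,170), bearing (296,228). Now measure.

```bash
cat > h.py <<'E'
from station import manip
import cv2, numpy as np
def ray(n,uv,z,c=None):
    c=c or manip.calibration(n); M=c['cam_to_world']
    d=M[:3,:3]@np.array([(uv[0]-c['cx'])/c['fx'],(uv[1]-c['cy'])/c['fy'],1]); o=M[:3,3]
    return o+d*(z-o[2])/d[2]
def proj(n,p):
    c=manip.calibration(n); q=np.linalg.inv(c['cam_to_world'])@np.r_[p,1]
    return np.array([c['fx']*q[0]/q[2]+c['cx'],c['fy']*q[1]/q[2]+c['cy']])
def blobs(m):
    n,_,s,c=cv2.connectedComponentsWithStats(m.astype(np.uint8)); return [(s[i],c[i]) for i in range(1,n) if s[i][4]>8]
def masks(im):
    h=cv2.cvtColor(im,cv2.COLOR_RGB2HSV).astype(int); H,S,V=h[...,0],h[...,1],h[...,2]
    return dict(red=((H<6)|(H>174))&(S>150)&(V>70), yel=(H>20)&(H<33)&(S>150)&(V>90), blk=(V<70)&(S<120), wht=(S<50)&(V>170))
E
python3 - <<'E'
from h import *
for n in('top','scene'):
    im=cv2.imread(f'pics/{n}0.png')[:,:,::-1].copy(); m=masks(im)
    x0,x1,y0,y1=(200,320,150,270) if n=='top' else (255,390,150,250)
    for k in m:
        w=np.zeros_like(m[k]); w[y0:y1,x0:x1]=m[k][y0:y1,x0:x1]
        for s,c in blobs(w): print(n,k,s,c.round(1),'z75',ray(n,c,.075).round(4),'z81',ray(n,c,.081).round(4)[:2],'z105',ray(n,c,.105).round(4)[:2])
    o=im[y0:y1,x0:x1,::-1]; cv2.imwrite(f'pics/{n}0c.png',cv2.resize(o,None,fx=5,fy=5,interpolation=cv2.INTER_CUBIC)[:600])
E
```

```text
top red [242 190   7  25  85] [245.3 202.7] z75 [0.6081 0.1036 0.075 ] z81 [0.6075 0.1032] z105 [0.6053 0.1015]
top yel [269 188  11  12  76] [273.9 193.7] z75 [ 0.6413 -0.0033  0.075 ] z81 [ 0.6406 -0.0033] z105 [ 0.6379 -0.0035]
top blk [250 163   8  21  45] [252.8 173.4] z75 [0.7183 0.0755 0.075 ] z81 [0.7173 0.0752] z105 [0.7136 0.0739]
top blk [234 167   7   6  30] [237.1 169.7] z75 [0.7328 0.1341 0.075 ] z81 [0.7318 0.1336] z105 [0.7279 0.1315]
top blk [ 216  190   75   65 3311] [251.  222.4] z75 [0.5347 0.0828 0.075 ] z81 [0.5344 0.0825] z105 [0.5332 0.0811]
top wht [224 157  27  28 502] [237. 170.] z75 [0.7317 0.1346 0.075 ] z81 [0.7307 0.134 ] z105 [0.7268 0.1319]
top wht [244 217   9   9  62] [247.7 221.1] z75 [0.5393 0.0949 0.075 ] z81 [0.539  0.0945] z105 [0.5378 0.0929]
scene red [311 185  25  14 136] [324.4 191. ] z75 [0.6124 0.1062 0.075 ] z81 [0.6151 0.1023] z105 [0.6261 0.0868]
scene yel [306 219  10  13 108] [310.  224.7] z75 [ 0.6633 -0.0295  0.075 ] z81 [ 0.6658 -0.0327] z105 [ 0.6758 -0.0457]
scene blk [ 271  158   68   53 2429] [303.2 183.7] z75 [0.5389 0.084  0.075 ] z81 [0.542  0.0803] z105 [0.5543 0.0651]
scene wht [359 150  31  19  86] [375.2 158.4] z75 [0.6555 0.3358 0.075 ] z81 [0.6581 0.3309] z105 [0.6682 0.3111]
scene wht [300 177  11  10  80] [305.  181.4] z75 [0.5368 0.0957 0.075 ] z81 [0.5399 0.0919] z105 [0.5522 0.0766]
scene wht [343 198  33  33 811] [358.9 214. ] z75 [0.7551 0.1055 0.075 ] z81 [0.7572 0.1016] z105 [0.7655 0.0861]
scene wht [259 217  13  11  85] [265.3 222.4] z75 [ 0.55   -0.1159  0.075 ] z81 [ 0.553  -0.1188] z105 [ 0.5652 -0.1302]
scene wht [383 246   7   4  20] [386.4 247.9] z75 [0.8947 0.0578 0.075 ] z81 [0.8961 0.0542] z105 [0.9018 0.0396]
```

View pics/top0c.png

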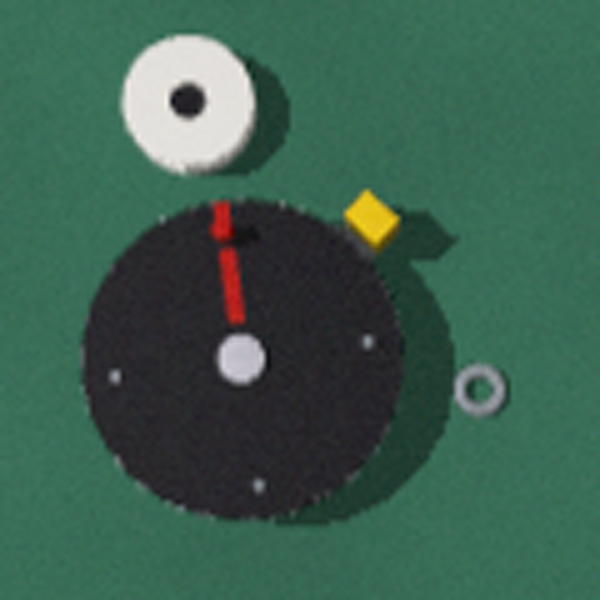

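{"api": "send_rows", "payload": {
  "motion": [
    {"gripper":0,"rotation":[0,0,6.1],"travel":[0,0,0]},
    {"gripper":0,"rotation":[0,0,6.1],"travel":[0,0,0]},
    {"gripper":0,"rotation":[0,0,6.1],"travel":[0,0,0]},
    {"gripper":0,"rotation":[0,0,6.1],"travel":[0,0,0]},
    {"gripper":0,"rotation":[0,0,0],"travel":[18,-30,0]},
    {"gripper":0,"rotation":[0,0,0],"travel":[18,-30,0]},
    {"gripper":0,"rotation":[0,0,0],"travel":[18,-30,0]},
    {"gripper":0,"rotation":[0,0,0],"travel":[18,-30,0]},
    {"gripper":0,"rotation":[0,0,0],"travel":[18,-30,0]},
    {"gripper":0,"rotation":[0,0,0],"travel":[18,-30,0]},
    {"gripper":0,"rotation":[0,0,0],"travel":[18,-30,0]},
    {"gripper":0,"rotation":[0,0,0],"travel":[18,-30,0]}
  ],
  "newtons": 60
}}

```text
t: 1.1
tcp_pos: [0.4022, -0.3278, 0.231]
tool_rot: [1.0, -0.001, -0.0, -0.0]
force: [-0.3, -0.3, -0.2]
finger_gap: 0.002
```

{"api": "send_rows", "payload": {
  "motion": [
    {"gripper":0,"travel":[19.4,-31,0]},
    {"gripper":0,"travel":[19.4,-31,0]},
    {"gripper":0,"travel":[19.4,-31,0]},
    {"gripper":0,"travel":[19.4,-31,0]},
    {"gripper":0,"travel":[19.4,-31,0]},
    {"gripper":0,"travel":[19.4,-31,0]},
    {"gripper":0,"travel":[19.4,-31,0]},
    {"gripper":0,"travel":[19.4,-31,0]},
    {"gripper":0,"travel":[19.4,-31,0]},
    {"gripper":0,"travel":[19.4,-31,0]},
    {"gripper":0,"travel":[19.4,-31,0]},
    {"gripper":0,"travel":[19.4,-31,0]}
  ]
}}

```text
validation failed for argument at $.mo...
```

{"api": "send_rows", "payload": {
  "motion": [
    {"gripper":0,"travel":[0,0,30]},
    {"gripper":0,"travel":[0,0,30]},
    {"gripper":0,"travel":[0,0,30]},
    {"gripper":0,"travel":[0,0,30]},
    {"gripper":0,"travel":[0,0,0]},
    {"gripper":0,"travel":[0,0,0]}
  ]
}}

```text
validation failed for argument at $.mo...
```

Run:
```python
from h import *
s=manip.sense(); print(s['t'],s['tcp_pos'],s['force'])
im=manip.snapshot('wrist'); sc=manip.snapshot('scene')[130:280,230:430]
cv2.imwrite('pics/w1.png',np.hstack([im[:,:,::-1],np.pad(cv2.resize(sc[:,:,::-1],(240,180)),((0,240),(0,0),(0,0)))])); 
cv2.imwrite('pics/s1.png',cv2.resize(sc[:,:,::-1],None,fx=4,fy=4,interpolation=cv2.INTER_CUBIC))
```

```text
1.1 [ 0.40222685 -0.32781059  0.23102366] [-0.29302241 -0.34487099 -0.16963767]
```

View pics/s1.png

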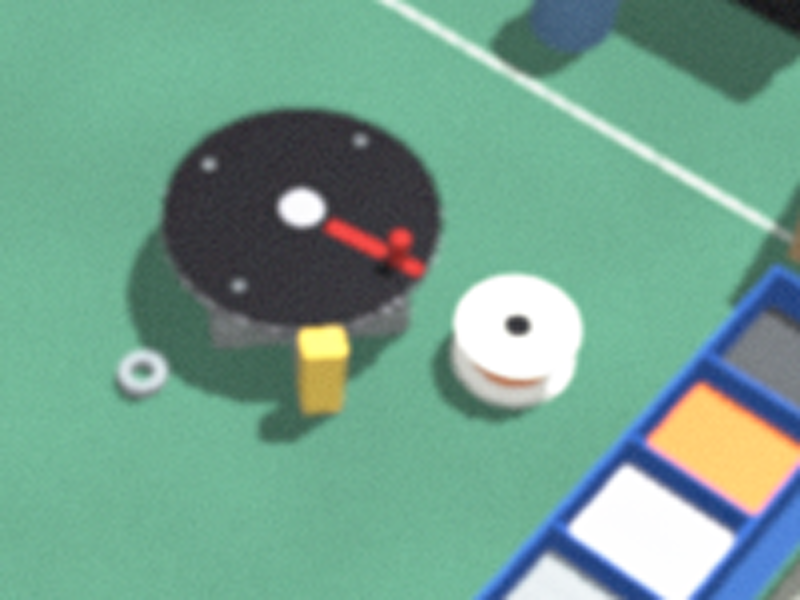

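Crop (4x, offset 230,130): peg at about (398,245), post (322,345), marks run hub to rim; the scene is unchanged. The rows need "rotation" too, so I'll resend.

{"api": "send_rows", "payload": {
  "motion": [
    {"gripper":0,"rotation":[0,0,0],"travel":[19.4,-31,0]},
    {"gripper":0,"rotation":[0,0,0],"travel":[19.4,-31,0]},
    {"gripper":0,"rotation":[0,0,0],"travel":[19.4,-31,0]},
    {"gripper":0,"rotation":[0,0,0],"travel":[19.4,-31,0]},
    {"gripper":0,"rotation":[0,0,0],"travel":[19.4,-31,0]},
    {"gripper":0,"rotation":[0,0,0],"travel":[19.4,-31,0]},
    {"gripper":0,"rotation":[0,0,0],"travel":[19.4,-31,0]},
    {"gripper":0,"rotation":[0,0,0],"travel":[19.4,-31,0]},
    {"gripper":0,"rotation":[0,0,0],"travel":[19.4,-31,0]},
    {"gripper":0,"rotation":[0,0,0],"travel":[19.4,-31,0]},
    {"gripper":0,"rotation":[0,0,0],"travel":[19.4,-31,0]},
    {"gripper":0,"rotation":[0,0,0],"travel":[19.4,-31,0]}
  ]
}}

```text
t: 2.2
tcp_pos: [0.6358, 0.0431, 0.2309]
tool_rot: [1.0, -0.001, -0.0, 0.0]
force: [0.6, -0.5, 0.8]
finger_gap: 0.002
```

{"api": "send_rows", "payload": {
  "motion": [
    {"gripper":0,"rotation":[0,0,0],"travel":[0,0,30]},
    {"gripper":0,"rotation":[0,0,0],"travel":[0,0,30]},
    {"gripper":0,"rotation":[0,0,0],"travel":[0,0,30]},
    {"gripper":0,"rotation":[0,0,0],"travel":[0,0,30]},
    {"gripper":0,"rotation":[0,0,0],"travel":[0,0,0]},
    {"gripper":0,"rotation":[0,0,0],"travel":[0,0,0]},
    {"gripper":0,"rotation":[0,0,0],"travel":[0,0,0]}
  ]
}}

```text
t: 2.78
tcp_pos: [0.6362, 0.0416, 0.1124]
tool_rot: [1.0, -0.001, 0.001, 0.0]
force: [1.0, 0.7, 0.0]
finger_gap: 0.002
```

Run:
```python
from h import *
s=manip.sense(); print(s['t'],s['tcp_pos'],s['force'],s['tool_rot'])
im=manip.snapshot('wrist'); sc=manip.snapshot('scene')[130:280,230:430]
sc=cv2.resize(sc,(380,285),interpolation=cv2.INTER_CUBIC)
cv2.imwrite('pics/s2.png',np.hstack([cv2.resize(im,(380,285)),sc])[:,:,::-1])
```

```text
2.7833 [0.63619038 0.04157146 0.11242956] [0.98473839 0.74214574 0.03468784] [ 9.99999226e-01 -7.59352652e-04  9.72580918e-04  1.58272375e-04]
```

View pics/s2.png

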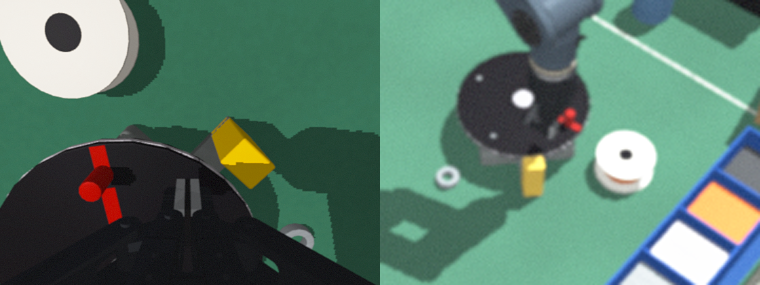

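Left (wrist): the shut fingers stand over the disc between peg (95,187) and post (245,155), path clear. Right (scene): same. Now descend, flick and lift.

{"api": "send_rows", "payload": {
  "motion": [
    {"gripper":0,"rotation":[0,0,0],"travel":[0,0,12]},
    {"gripper":0,"rotation":[0,0,0],"travel":[0,0,12]},
    {"gripper":0,"rotation":[0,0,0],"travel":[0,0,0]},
    {"gripper":0,"rotation":[0,0,0],"travel":[0,-7,0]},
    {"gripper":0,"rotation":[0,0,0],"travel":[0,-12,0]},
    {"gripper":0,"rotation":[0,0,0],"travel":[0,-13,0]},
    {"gripper":0,"rotation":[0,0,0],"travel":[0,-13,0]},
    {"gripper":0,"rotation":[0,0,0],"travel":[0,-13,0]},
    {"gripper":0,"rotation":[0,0,0],"travel":[0,-13,0]},
    {"gripper":0,"rotation":[0,0,0],"travel":[0,0,0]},
    {"gripper":0,"rotation":[0,0,0],"travel":[0,10,-30]},
    {"gripper":0,"rotation":[0,0,0],"travel":[0,0,-30]}
  ]
}}

```text
t: 3.88
tcp_pos: [0.6333, 0.1029, 0.1457]
tool_rot: [1.0, -0.0, -0.003, 0.0]
force: [1.6, 0.8, -0.3]
finger_gap: 0.002
```

```bash
cat >> h.py <<'E'
C=np.array([.5395,.0932]); PA=np.arctan2(-.0965,.1015)
def ang(n='scene',save=None):
    t=manip.sense()['t']; im=manip.snapshot(n)
    if save: cv2.imwrite(save,cv2.resize(im[130:280,230:430,::-1],None,fx=3,fy=3,interpolation=cv2.INTER_CUBIC))
    v,u=np.nonzero(masks(im)['red']); c=manip.calibration(n)
    P={z:np.array([ray(n,(a,b),z,c)[:2]-C for a,b in zip(u,v)]).reshape(-1,2) for z in(.075,.09)}
    k=np.linalg.norm(P[.09],axis=1)<.125
    def w(x): return (x+np.pi)%(2*np.pi)-np.pi
    # mean over planes: the marks lie at 75 mm, the peg's middle at 90 mm
    r=[]
    for z in P:
        m=P[z][k].mean(0) if k.any() else np.array([np.nan]*2); r.append(w(np.arctan2(m[1],m[0])-PA))
    return t,k.sum(),r[0],r[1]
E
python3 - <<'E'
from h import *
print(manip.sense()['tcp_pos'])
for i in range(12): print(np.round(ang(save='pics/f0.png' if i==0 else None),3))
E
```

```text
[0.63328409 0.10289291 0.14570068]
[ 3.883 40.     1.825  1.538]
[ 3.933 43.     1.95   1.683]
[ 3.983 38.     2.059  1.788]
[ 4.033 36.     2.166  1.899]
[ 4.083 36.     2.279  2.041]
[ 4.133 77.     2.417  2.298]
[  4.183 101.      2.5     2.408]
[ 4.233 94.     2.61   2.532]
[ 4.283 89.     2.707  2.646]
[ 4.333 91.     2.807  2.765]
[ 4.383 89.     2.909  2.889]
[ 4.433 87.     3.005  3.005]
```

{"api": "send_rows", "payload": {
  "motion": [
    {"gripper":0,"rotation":[0,0,0],"travel":[-30,2,0]},
    {"gripper":0,"rotation":[0,0,0],"travel":[-30,2,0]},
    {"gripper":0,"rotation":[0,0,0],"travel":[-30,2,0]},
    {"gripper":0,"rotation":[0,0,0],"travel":[-30,2,0]},
    {"gripper":0,"rotation":[0,0,0],"travel":[-28,2,0]},
    {"gripper":0,"rotation":[0,0,0],"travel":[0,0,0]},
    {"gripper":0,"rotation":[0,0,0],"travel":[0,0,0]}
  ]
}}

```text
t: 5.07
tcp_pos: [0.4855, 0.0934, 0.1473]
tool_rot: [1.0, -0.001, -0.001, -0.0]
force: [-0.1, -0.4, 0.3]
finger_gap: -0.001
```

Run:
```python
from h import *
print(manip.sense()['tcp_pos'])
for i in range(4): print(np.round(ang(save='pics/f1.png' if i==0 else None),3))
```

```text
[0.48550848 0.09342185 0.14730768]
[  5.067 124.     -2.069  -1.908]
[  5.117 120.     -1.973  -1.812]
[  5.167 126.     -1.881  -1.718]
[  5.217 126.     -1.791  -1.628]
```

View pics/f1.png

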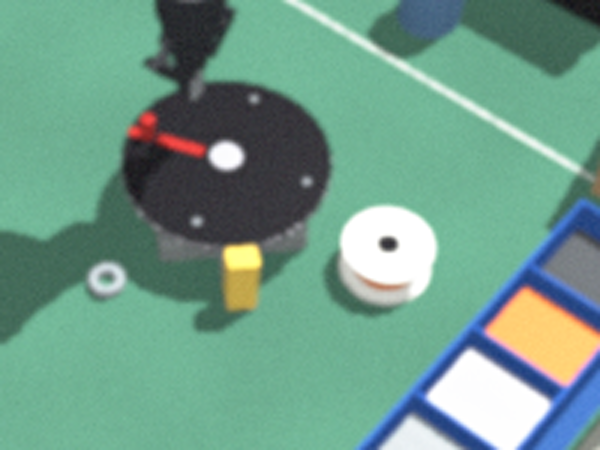

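Scene crop (3x): peg at (148,122) heading counter-clockwise, finger above the far side at (195,85), post (240,275), bystanders undisturbed. Spinning at about 1.9 rad/s. I'll lower to a hover inside the peg's circle.

{"api": "send_rows", "payload": {
  "motion": [
    {"gripper":0,"rotation":[0,0,0],"travel":[0,0,20]},
    {"gripper":0,"rotation":[0,0,0],"travel":[0,0,20]},
    {"gripper":0,"rotation":[0,0,0],"travel":[0,0,20]},
    {"gripper":0,"rotation":[0,0,0],"travel":[0,0,3]},
    {"gripper":0,"rotation":[0,0,0],"travel":[0,0,0]},
    {"gripper":0,"rotation":[0,0,0],"travel":[0,0,0]},
    {"gripper":0,"rotation":[0,0,0],"travel":[0,0,0]},
    {"gripper":0,"rotation":[0,0,0],"travel":[0,0,0]},
    {"gripper":0,"rotation":[0,0,0],"travel":[0,0,0]},
    {"gripper":0,"rotation":[0,0,0],"travel":[0,0,0]},
    {"gripper":0,"rotation":[0,0,0],"travel":[0,0,0]},
    {"gripper":0,"rotation":[0,0,0],"travel":[0,0,0]}
  ]
}}

```text
t: 6.27
tcp_pos: [0.4872, 0.0934, 0.0846]
tool_rot: [1.0, -0.001, 0.0, 0.0]
force: [0.3, -0.3, -0.3]
finger_gap: -0.001
```

Run:
```python
from h import *
print(manip.sense()['tcp_pos'])
for i in range(46):
    a=ang()
    if i%3==0: print(np.round(a,3))
```

```text
[0.48722541 0.09335125 0.08461568]
[  6.267 116.      0.195   0.146]
[  6.417 132.      0.467   0.382]
[  6.567 132.      0.735   0.619]
[  6.717 136.      1.006   0.864]
[  6.867 127.      1.257   1.099]
[  7.017 126.      1.504   1.34 ]
[  7.167 124.      1.744   1.581]
[  7.317 112.      1.983   1.829]
[  7.467 105.      2.205   2.069]
[  7.617 100.      2.429   2.321]
[ 7.767 93.     2.657  2.588]
[ 7.917 94.     2.872  2.845]
[ 8.067 80.     3.09   3.107]
[ 8.217 54.    -2.984 -2.903]
[ 8.367 28.    -2.776 -2.581]
[ 8.517 21.    -2.521 -2.22 ]
```

{"api": "send_rows", "payload": {
  "motion": [
    {"gripper":0,"rotation":[0,0,0],"travel":[0,0,3]},
    {"gripper":0,"rotation":[0,0,0],"travel":[0,0,2]},
    {"gripper":0,"rotation":[0,0,0],"travel":[0,0,0]},
    {"gripper":0,"rotation":[0,0,0],"travel":[0,0,0]},
    {"gripper":0,"rotation":[0,0,0],"travel":[0,0,0]},
    {"gripper":0,"rotation":[0,0,0],"travel":[0,0,0]}
  ]
}}

```text
t: 9.07
tcp_pos: [0.4871, 0.0933, 0.0793]
tool_rot: [1.0, -0.001, -0.0, -0.0]
force: [-0.3, -0.5, 0.6]
finger_gap: 0.001
```

Run:
```python
from h import *
print(manip.sense()['tcp_pos'],manip.sense()['force'])
L=[]
while 1:
    L.append(ang()); m=(L[-1][2]+L[-1][3])/2
    if abs(m)<1.6 and m>-.6 or len(L)>60: break
for a in L[-14:]: print(np.round(a,3))
A=np.array(L[-8:]); p=np.polyfit(A[:,0],(A[:,2]+A[:,3])/2,1); print('w',p[0],'cross t',-p[1]/p[0],'now',manip.sense()['t'])
```

```text
[0.48711996 0.09333098 0.07928161] [-0.32399317 -0.47576777  0.59120708]
[  9.367 139.     -1.466  -1.315]
[  9.417 133.     -1.406  -1.256]
[  9.467 130.     -1.344  -1.2  ]
[  9.517 131.     -1.276  -1.136]
[  9.567 133.     -1.217  -1.082]
[  9.617 137.     -1.16   -1.027]
[  9.667 139.     -1.103  -0.977]
[  9.717 134.     -1.043  -0.922]
[  9.767 134.     -0.972  -0.857]
[  9.817 128.     -0.901  -0.795]
[  9.867 128.     -0.833  -0.736]
[  9.917 125.     -0.767  -0.677]
[  9.967 120.     -0.705  -0.624]
[ 10.017 117.     -0.636  -0.564]
w 1.2658640381413986 cross t 10.489033932264718 now 10.0667
```

{"api": "send_rows", "payload": {
  "motion": [
    {"gripper":0,"rotation":[0,0,0],"travel":[0,0,0]},
    {"gripper":0,"rotation":[0,0,0],"travel":[0,0,0]},
    {"gripper":0,"rotation":[0,0,0],"travel":[0,0,0]},
    {"gripper":0,"rotation":[0,0,0],"travel":[0,0,0]},
    {"gripper":0,"rotation":[0,0,0],"travel":[0,0,8]},
    {"gripper":0,"rotation":[0,0,0],"travel":[0,0,0]},
    {"gripper":0,"rotation":[0,0,0],"travel":[0,0,0]},
    {"gripper":0,"rotation":[0,0,0],"travel":[0,0,0]},
    {"gripper":0,"rotation":[0,0,0],"travel":[0,0,0]},
    {"gripper":0,"rotation":[0,0,0],"travel":[0,0,0]}
  ]
}}

```text
t: 10.9
tcp_pos: [0.488, 0.0933, 0.0717]
tool_rot: [1.0, -0.001, 0.001, 0.0]
force: [0.4, 0.0, 5.4]
finger_gap: 0.001
```

Run:
```python
from h import *
print(manip.sense()['tcp_pos'],manip.sense()['force'])
for i in range(4): print(np.round(ang(save='pics/p1.png' if i==0 else None),3))
```

```text
[0.48799951 0.09328848 0.07169538] [0.43219975 0.04305688 5.43675401]
[ 1.09e+01  1.00e+02 -7.60e-02 -8.50e-02]
[ 1.095e+01  1.000e+02 -7.700e-02 -8.500e-02]
[ 1.10e+01  1.05e+02 -7.80e-02 -8.60e-02]
[ 1.105e+01  1.040e+02 -7.400e-02 -8.300e-02]
```

View pics/p1.png

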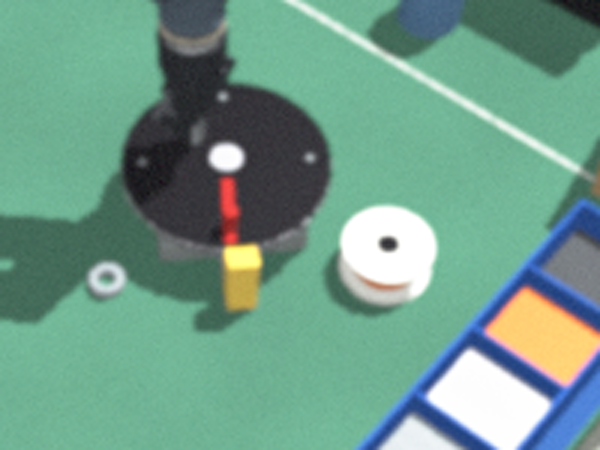

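Stopped at about -0.08 rad (some 7 mm off, limit 17). In the crop the mark line runs from the hub (226,157) through the peg (232,215) to the post's top, (225–260, 258). Now lift off.

{"api": "send_rows", "payload": {
  "motion": [
    {"gripper":0,"rotation":[0,0,0],"travel":[0,0,-5]},
    {"gripper":0,"rotation":[0,0,0],"travel":[0,0,-15]},
    {"gripper":0,"rotation":[0,0,0],"travel":[0,0,-30]},
    {"gripper":0,"rotation":[0,0,0],"travel":[0,0,-35]},
    {"gripper":0,"rotation":[0,0,0],"travel":[0,0,-35]},
    {"gripper":0,"rotation":[0,0,0],"travel":[-20,30,-10]},
    {"gripper":0,"rotation":[0,0,0],"travel":[0,40,0]},
    {"gripper":0,"rotation":[0,0,0],"travel":[0,40,0]},
    {"gripper":0,"rotation":[0,0,0],"travel":[0,40,0]},
    {"gripper":0,"rotation":[0,0,0],"travel":[0,40,0]},
    {"gripper":0,"rotation":[0,0,0],"travel":[0,0,0]},
    {"gripper":0,"rotation":[0,0,0],"travel":[0,0,0]}
  ]
}}

```text
t: 12.1
tcp_pos: [0.4665, -0.0985, 0.2011]
tool_rot: [1.0, -0.003, -0.0, -0.0]
force: [0.1, 0.5, 0.6]
finger_gap: 0.002
```

Run:
```python
from h import *
print(manip.sense()['tcp_pos'],manip.sense()['force'])
for i in range(3): print(np.round(ang(),3), np.round(ang('top'),3))
im=manip.snapshot('top'); cv2.imwrite('pics/t9.png',cv2.resize(im[150:270,200:320,::-1],None,fx=5,fy=5,interpolation=cv2.INTER_CUBIC)); print(np.round(ang(),3))
```

```text
[ 0.46654316 -0.09853214  0.20109504] [0.13169852 0.51639851 0.62322948]
[ 1.21e+01  1.02e+02 -7.20e-02 -8.10e-02] [ 1.215e+01  9.000e+01 -5.600e-02 -7.400e-02]
[ 1.22e+01  1.02e+02 -7.90e-02 -8.70e-02] [ 1.225e+01  9.200e+01 -5.800e-02 -7.500e-02]
[ 1.23e+01  1.02e+02 -7.70e-02 -8.50e-02] [ 1.235e+01  9.100e+01 -5.700e-02 -7.500e-02]
[ 1.245e+01  1.020e+02 -7.700e-02 -8.500e-02]
```

View pics/t9.png

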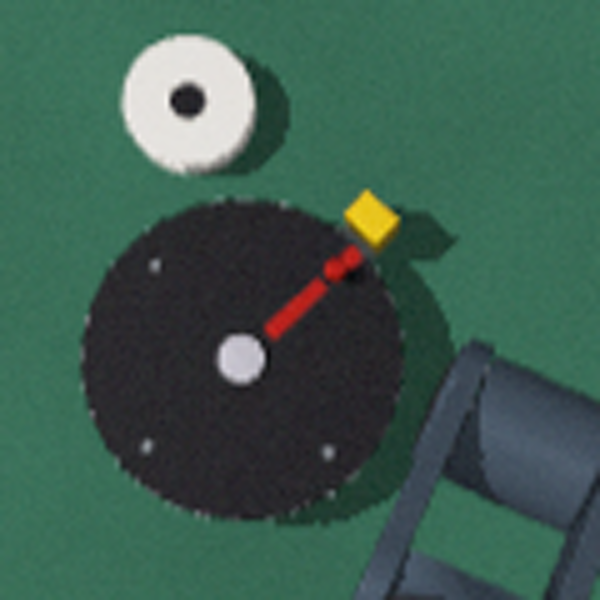

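Final top crop (5x): the peg at (337,268) stands still, in line with the post (371,219). The spool (188,100) hasn't moved and the arm is clear of the disc. The bearing is under the arm in this view. The scene and top cameras agree on -0.06 to -0.08 rad.

```bash
python3 -c "
from station import manip
print(manip.sign_off())"
```

```text
the job is handed in; nothing more can be done
None
```

The disc was spun and then braked, and it now stands still with the peg beside the yellow post. The job is handed in at about 12.5 s on the robot clock.

- **Spin:** I flicked the peg counter-clockwise with the shut fingertips, to about 2 rad/s. The disc then ran untouched for about 6.8 s and was still at about 1.2 rad/s when I braked it.
- **Brake:** I pressed a fingertip on the disc top with about 5 N, which stopped it almost at once. I then lifted off and moved clear.
- **Last checks:** The scene and top cameras both showed the disc still at -0.06 to -0.08 rad. That puts the peg about 6–8 mm from the parking point, against a limit of 17 mm. The readings stayed the same after the finger was lifted.
- **Bystanders:** The spool was unmoved in the last top picture. The bearing was hidden by the arm there, but was in place in the scene picture taken during braking. I did not check the mug, glue, tray, wrench or screwdriver again, and the arm never went near them.
- **Refused calls:** Two move calls were refused because they left out the rotation. They moved nothing, and I sent them again.

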